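# Brush out the leaning chip cup

### The arm

A 6-joint arm with a two-finger parallel gripper is mounted at the origin on the work surface. World frame = base frame: x ahead of the robot, y to its left, z up, the work surface at z = 0. Lengths are in m, angles in degrees, forces in N, time in s.
With the tool pointing down it reaches from about 0.4 to 0.825 m from the base axis. Payload 7 kg.
Tool frame: the origin (TCP) lies at the centre of the arm's flange, where the gripper is bolted on; the fingertips stand 178 mm ahead of it and the grasp point (between the pads) lies 159 mm ahead of it; z points along the fingers, y is the line along which they close (so a half turn about z gives the same grasp; the last joint's range is limited). The gripper opens to 88 mm and grips with 3 to 60 N. Pads are 19 mm wide; open, the fingers measure 130 mm over their backs; the gripper's body (78 mm by 193 mm) begins 47 mm behind the grasp point.
Start: joints at [83.027, 20.546, 0.682, 0, -70.136, -16.507], TCP at [0.269, 0.619, 0.405] pointing down, gripper open.
Joint ranges: [-176.03, 176.03], [-82.01, 121.73], [-58.28, 71.71], [-173.87, 95.51], [-174.79, -0.11], [-173.66, 173.66]. Speed limits (degrees/s): [136.94, 136.94, 172.46, 180, 180, 180].

### API

Orientations are given as [roll, pitch, yaw] about the fixed x, y, z axes, in that order (R = Rz(yaw) Ry(pitch) Rx(roll)).
In Python, from plant import telemetry, snapshot, workorder, nets gives the robot as it stands.
- The arm moves only by the shell command python3 -m creep 'ROWS'. ROWS is JSON, a list that holds one entry, the list of rows, each a list of 5 numbers: the shift along the tool's x, y, z normalised to -1 to 1, where 1 is 0.2 m, then the turn about the tool's z normalised to -1 to 1, where 1 is pi/2 rad, then the opening, from 0 (shut) to 1 (fully open). In form: [[[x, y, z, spin, hand], ...]]. A call has 1 to 8 rows; each row shifts and turns the commanded pose from where the row before left it, along the tool's axes as they then stand; what a row does not reach is not made up. A row lasts 1/12 s, in which the tool goes at most 41.7 mm and 7.16 degrees, less where a joint would pass 70% of its speed; a pose out of reach is approached as far as the arm can. A call with a number of a shift or a turn outside -1 to 1 is refused whole. A call with a gripper value outside its range is refused whole. The fingers move at their own pace and stop on an object; the grip force is fixed at half the most. Time passes only in rows, so rows that do not move let the fingers close. It gives the time, the measured TCP pose, the force, the opening and the grip force at its end, in the units of the state.
- telemetry.get_obs(): the state, without advancing time (a new reading comes with each control period).
- snapshot(name): name is "scene" or "top" or "wrist"; returns a dict with "frame" (400x640x3 uint8, red, green, blue), "fx", "fy", "cx", "cy" (pixels), "rvec" (rotation vector, rad) and "tvec" (3), from world to camera coordinates, as OpenCV has them; the wrist camera has in their place "mount" (4x4, takes a point from camera to tool coordinates, whose origin is the TCP and whose axes are the flange's). Camera axes: x right, y down, z forward; pixel columns grow to the right and rows downward; lengths in m; the calibration is good to about 2 mm. The wrist camera is an equidistant fisheye: a pixel r from the principal point sees the ray r / f radians off the axis. A picture is of the moment at which its call begins: read the wrist's pose just before it. There is no depth.
- workorder.close_job(): hands the job in; it is judged then, once.
Trained networks look in a picture, given as the dict that the camera call returned (one of the last four; its "shot" number tells which), for a name from the list of things; names that differ only in an ending like _2 or _b are one class to them, and where a whole thing is asked for, a point or a joint stands for the part that bears it (a point fixed in the world has none). Each returns a list of dicts, best first, with "confidence" (0 to 1); they miss things now and then, are a little off and sometimes report something else, mostly with a low value. They report only what shows in the picture. A call takes as long as a camera call. They do not tell look-alikes from the thing itself.
- nets.find_in(picture, query): "uv" ([column, row] in pixels, amid what is visible of it).
- nets.masks_of(picture, query): "region" (400x640 bool, what is visible of it) and "uv" ([column, row] in pixels, amid what is visible of it).
- nets.landmark_of(picture, query): "uv" ([column, row] in pixels: a listed point, or the origin of a listed thing).
The state is a dict: "clock": time; "joint_pos": joint angles; "qvel": joint speeds; "tau": joint torques, N m; "tool_pos": TCP position; "orientation": TCP orientation; "force": force on the tool from outside, world axes, zero at the start; "moment": the same for the moment, N m; "opening": finger opening in m; "gripper_force": force on a finger pad.
Only numpy, scipy, OpenCV 4.12 (cv2) and the standard library are available. Lean on these libraries where they do the work, as an engineer would, in place of code of your own. Each camera call takes 0.05 s, during which the arm holds its last target. There are 200 camera calls.

### The job

Take the long orange-handled brush from its sloped rest and scrub out the leaning aluminium chip cup: at least three times push the bristles down against the cup's floor until they have squashed by about a centimetre (never crush them all the way), drawing the brush back up to the cup's mouth after each of the presses. Then lay the brush back in both forks of its sloped rest, bristles pointing down the slope as before, let go, and leave the padlock, the lock cylinder and the oil bottle where they stand.

Things in the scene. Friction and masses are not known exactly. Their poses are not given: they have to be found in the camera images.
- brush: Bottle brush, 245 mm, about 95 g. Origin on its axis at mid grip; x along the axis to the bristles. Orange handle 18 mm diameter, x -95 to 45 mm; black collar 34 mm diameter, x 45 to 51; steel shaft 8 mm diameter on to the blue bristle head with pale tufts (33 mm diameter, solid core 30), x 105 to 150 uncompressed. Starts in the rest, collar on the upper side of the lower fork. Roll is free.
- bristle_tip (a point): Centre of the flat end of the bristle head: on the brush axis, 150 mm from the brush origin when the bristles are uncompressed (moves back with the bristles).
- bristles (a joint): How far the springy bristle head is squashed back along the brush's axis (m): 0 free, 0.018 fully crushed. It needs about 1 N to start and then 0.5 N per mm (about 6 N at 10 mm).
- rest: Fixed brush rest: blue base plate 150 x 80 x 10 mm, two steel posts each with an upward-open 90 degree V fork, arms 26 mm long. Origin under the base's centre, z up. The resting brush lies in the rest's x-z plane, its x axis descending at 30 degrees towards the rest's +x.
- stand: Fixed grey bracket holding the cup, base 130 x 100 x 10 mm, origin under the base's centre, z up. The cup leans 20 degrees towards the stand's -x (roughly towards the robot). Two cheeks, 77 mm over their outsides, grip the cup up to 85 mm above the table.
- cup: Round aluminium chip cup fixed in the stand: outer diameter 60 mm, inner diameter 52 mm, 115 mm long. Origin at the centre of its underside; z along its leaning axis, out of the mouth. Its floor is a stiffly held brass disc that has been set to an unknown depth: 65 to 95 mm below the mouth, different each time, so it has to be felt for.
- cup_mouth (a point): Centre of the cup's mouth (rim plane), 115 mm along the cup's z from its origin, about 130 mm above the table.
- padlock: Brass padlock 24 x 45 x 68 mm standing on the bench; origin under its centre. Bystander.
- lock_cylinder: Steel lock cylinder 60 x 30 x 33 mm on a rubber pad; origin under its centre. Bystander.
- oil_bottle: White oil bottle with red cap, 48 mm diameter, 120 mm tall; origin under its centre. Bystander.
- rest_line (a point): Point 110 mm above the rest's origin; a resting brush has its origin here. Along the 30 degree line through it the lower fork (for the steel shaft) is at +51 to +59 mm and the upper fork (for the handle) at -68 to -76 mm; the handle between is free to grasp. The collar on the lower fork's upslope side stops the brush sliding down.
Things that resemble listed ones, but are neither listed nor needed, are in the scene too. Several things look just like the rest: the one meant starts farthest from the robot's base. There is more than one size of the brush; the one meant has the size given above.

How it is judged:
By the outcome, as a careful person would: the job done as asked, in the order asked, and still so for the second after the job is handed in, with the robot touching nothing.
It also fails if it takes over 64 s, if anything falls off the work surface, if the arm or the gripper's body presses on something with over 40 N, if the wrist force passes 120 N, or if a joint passes its speed limit or range.

## Working session

There is one attempt and no reset: what is moved stays moved. The work goes in short steps, Python scripts to look and compute and a shell command to move; the robot and the scene stay as the last step left them, time stands still between calls to the robot, and variables do not carry over. Pictures are saved under pics/ and viewed, at most 10 in all, crops included, and the job is handed in when it is done.

```bash
ls; mkdir -p pics; python3 - <<'E'
from plant import telemetry, snapshot, nets
import cv2,numpy as np
o=telemetry.get_obs();print({k:o[k] for k in('clock','tool_pos','orientation','opening','force')})
for n in("scene","top"):
    s=snapshot(n);cv2.imwrite(f"pics/{n}0.png",s["frame"][...,::-1])
    print(n,s["fx"],s["fy"],s["cx"],s["cy"],np.array(s["rvec"]).round(4),np.array(s["tvec"]).round(4))
    for q in("brush","rest","stand","cup","padlock","lock_cylinder","oil_bottle","cup_mouth","bristle_tip","rest_line"):
        print(q,[(np.round(d["uv"]).tolist(),round(d["confidence"],2)) for d in nets.landmark_of(s,q)][:5])
E
```

```text
pics
{'clock': 0.0, 'tool_pos': array([0.26886092, 0.61892348, 0.40371995]), 'orientation': array([ 1.79904671e+02, -7.65079630e-03, -2.34870732e+01]), 'opening': 0.08727487413870429, 'force': array([ 0.24640998,  0.29141383, -0.21399008])}
scene 432.888662207143 432.888662207143 314.9273898122048 196.71954664116578 [ 1.6668  1.8153 -0.8161] [-0.1427 -0.245   1.5676]
brush [([470.0, 229.0], 0.9), ([309.0, 227.0], 0.81)]
rest [([372.0, 166.0], 0.85), ([307.0, 253.0], 0.7)]
stand [([162.0, 251.0], 0.75)]
cup [([160.0, 251.0], 0.63)]
padlock [([241.0, 221.0], 0.73)]
lock_cylinder [([238.0, 260.0], 0.7)]
oil_bottle [([221.0, 292.0], 0.89)]
cup_mouth [([151.0, 211.0], 0.86)]
bristle_tip [([287.0, 285.0], 0.8), ([516.0, 247.0], 0.62), ([161.0, 252.0], 0.43)]
rest_line [([304.0, 224.0], 0.81), ([375.0, 137.0], 0.63)]
top 511.207994925546 511.207994925546 321.6936254673175 200.87362655774274 [ 1.9823 -2.2391  0.2283] [0.2242 0.4829 1.5032]
brush [([316.0, 178.0], 0.86), ([179.0, 232.0], 0.8), ([313.0, 169.0], 0.63)]
rest [([313.0, 183.0], 0.98), ([274.0, 312.0], 0.7)]
stand [([436.0, 164.0], 0.79), ([373.0, 166.0], 0.74)]
cup [([432.0, 156.0], 0.76), ([313.0, 185.0], 0.6)]
padlock [([382.0, 204.0], 0.48)]
lock_cylinder [([370.0, 162.0], 0.58)]
oil_bottle [([372.0, 136.0], 0.76), ([322.0, 141.0], 0.58)]
cup_mouth [([445.0, 155.0], 0.86)]
bristle_tip [([144.0, 220.0], 0.61), ([445.0, 156.0], 0.51), ([323.0, 142.0], 0.46)]
rest_line [([274.0, 317.0], 0.64), ([315.0, 172.0], 0.56)]
```

View pics/scene0.png

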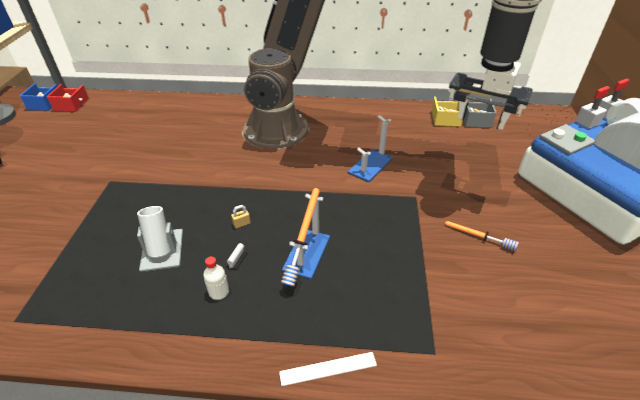

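View pics/top0.png

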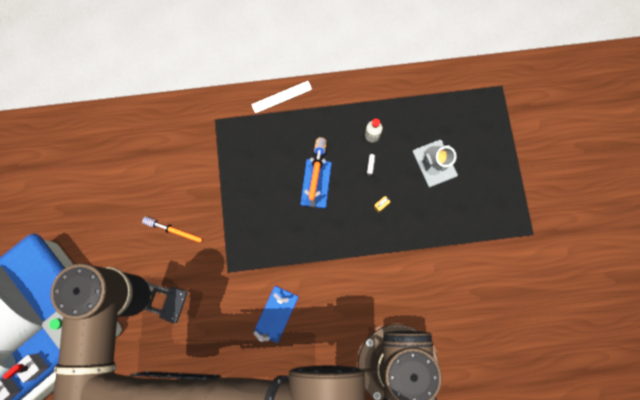

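The scene shows the wanted brush lying in the far rest (about 309,227). The shorter brush is loose on the table (470,229), and the empty rest sits near the base (372,166). The cup mouth is at (151,211). The top view agrees: brush at (316,178), rest at (313,183), cup mouth at (445,155).

```bash
cat > h.py <<'E'
from plant import telemetry, snapshot, nets
import cv2,numpy as np
from scipy.spatial.transform import Rotation as Ro
from scipy.optimize import least_squares
def wristpose():
    o=telemetry.get_obs(); R=Ro.from_euler('xyz',o['orientation'],degrees=True).as_matrix()
    return R,np.array(o['tool_pos'])
def shot(n):
    w=wristpose(); s=snapshot(n)
    if n=="wrist":
        M=np.array(s["mount"]); R,p=w
        s["R"]=(R@M[:3,:3]).T; s["t"]=-s["R"]@(R@M[:3,3]+p); s["fish"]=True
    else:
        s["R"]=cv2.Rodrigues(np.array(s["rvec"],float))[0]; s["t"]=np.array(s["tvec"]).ravel(); s["fish"]=False
    return s
def proj(s,X):
    c=s["R"]@np.asarray(X)+s["t"]
    if s["fish"]:
        r=np.hypot(c[0],c[1]); th=np.arctan2(r,c[2]); k=th/max(r,1e-9)
        return np.array([s["cx"]+s["fx"]*k*c[0],s["cy"]+s["fy"]*k*c[1]])
    return np.array([s["cx"]+s["fx"]*c[0]/c[2],s["cy"]+s["fy"]*c[1]/c[2]])
def ray(s,uv):
    a=(uv[0]-s["cx"])/s["fx"];b=(uv[1]-s["cy"])/s["fy"]
    if s["fish"]:
        r=np.hypot(a,b); d=np.array([a/r*np.sin(r),b/r*np.sin(r),np.cos(r)]) if r>1e-9 else np.array([0,0,1.])
    else: d=np.array([a,b,1.])
    return -s["R"].T@s["t"], s["R"].T@d/np.linalg.norm(d)
def atz(s,uv,z):
    o,d=ray(s,uv); return o+d*(z-o[2])/d[2]
def tri(l):
    A=np.zeros((3,3));b=np.zeros(3)
    for s,uv in l:
        o,d=ray(s,uv);P=np.eye(3)-np.outer(d,d);A+=P;b+=P@o
    X=np.linalg.solve(A,b); return X,[np.round(proj(s,X)-uv,1).tolist() for s,uv in l]
E
python3 - <<'E'
from h import *
S=shot("scene");T=shot("top")
def sh(n,a,b,z):
    print(n,tri([(S,a),(T,b)]),atz(S,a,z).round(3),atz(T,b,z).round(3))
L=lambda s,q,near:min([d["uv"] for d in nets.landmark_of(s,q)],key=lambda u:np.hypot(*(np.array(u)-near)))
for q,a,b,z in[("brush",(309,227),(316,178),.11),("rest",(307,253),(313,183),0),("rest_line",(304,224),(315,172),.11),("bristle_tip",(287,285),(320,140),.035),("stand",(162,251),(436,164),0),("cup_mouth",(151,211),(445,155),.13),("cup",(160,251),(436,160),.02),("oil_bottle",(217,292),(372,136),0),("padlock",(241,221),(382,204),0)]:
    try: sh(q,L(S,q,a),L(T,q,b),z)
    except Exception as e: print(q,e)
E
```

```text
brush (array([0.5774285 , 0.17080533, 0.1049892 ]), [[-1.5, -0.0], [-1.2, 0.3]]) [0.582 0.175 0.11 ] [0.576 0.167 0.11 ]
rest (array([0.57818084, 0.17540661, 0.00819627]), [[0.4, 0.0], [0.3, -0.1]]) [0.571 0.173 0.   ] [0.58  0.176 0.   ]
rest_line (array([0.58142704, 0.1759008 , 0.12303536]), [[-0.9, -0.0], [-0.8, 0.2]]) [0.569 0.177 0.11 ] [0.585 0.173 0.11 ]
bristle_tip (array([0.70811705, 0.13784128, 0.02851504]), [[-3.5, -0.1], [-2.5, 0.6]]) [0.712 0.147 0.035] [0.707 0.13  0.035]
stand (array([ 0.60003933, -0.21159422,  0.00915273]), [[-1.1, -0.1], [-0.8, 0.4]]) [ 0.593 -0.214  0.   ] [ 0.603 -0.217  0.   ]
cup_mouth (array([ 0.58082002, -0.20555352,  0.13403325]), [[1.2, 0.1], [0.8, -0.4]]) [ 0.577 -0.211  0.13 ] [ 0.581 -0.204  0.13 ]
cup (array([ 0.61970403, -0.1991547 ,  0.0156677 ]), [[-0.6, -0.0], [-0.5, 0.2]]) [ 0.623 -0.195  0.02 ] [ 0.619 -0.2    0.02 ]
oil_bottle (array([ 0.71231766, -0.02502247, -0.00336686]), [[-1.6, -0.0], [-1.1, 0.4]]) [ 0.714 -0.02   0.   ] [ 0.712 -0.028  0.   ]
padlock (array([ 0.48175389, -0.02226714,  0.00621995]), [[0.3, 0.0], [0.2, -0.1]]) [ 0.476 -0.025  0.   ] [ 0.483 -0.022  0.   ]
```

```bash
python3 -m creep '[[[0.143,0.105,0,0,1],[0.143,0.105,0,0,1],[0.143,0.105,0,0,1],[0.143,0.105,0,0,1],[0.143,0.105,0,0,1],[0.143,0.105,0,0,1],[0.143,0.105,0,0,1],[0.143,0.105,0,0,1]]]'; python3 -m creep '[[[0.143,0.105,0,0,1],[0.143,0.105,0,0,1],[0.143,0.105,0,0,1],[0.143,0.105,0,0,1],[0.143,0.105,0,0,1],[0.143,0.105,0,0,1],[0,0,0,0,1]]]'
python3 - <<'E'
from h import *
s=shot("wrist");cv2.imwrite("pics/w1.png",s["frame"][...,::-1]);print(s["fx"],s["cx"],s["cy"],np.round(s["mount"],3).tolist(),wristpose()[1])
T=shot("top");S=shot("scene")
for q,z in(("brush",.11),("rest",0),("rest_line",.11),("bristle_tip",.035),("cup_mouth",.13),("stand",0)):
    for n,i in(("w",s),("s",S),("t",T)):
        print(n,q,[(np.round(d["uv"],1).tolist(),round(d["confidence"],2),atz(i,d["uv"],z).round(3).tolist()) for d in nets.landmark_of(i,q)][:3])
E
```

```text
clock: 2.77
tool_pos: [0.4124, 0.3722, 0.405]
orientation: [-180.0, -0.0, -23.5]
force: [0.3, -0.1, 0.1]
opening: 0.0876
gripper_force: 0.0
clock: 3.35
tool_pos: [0.5208, 0.1857, 0.4047]
orientation: [180.0, -0.0, -23.7]
force: [-0.3, 0.9, -0.2]
opening: 0.0878
gripper_force: 0.0
309.70691628693146 321.51609918243315 197.11976763669506 [[0.0, -0.969, -0.247, 0.066], [1.0, 0.0, 0.0, 0.002], [-0.0, -0.247, 0.969, 0.02], [0.0, 0.0, 0.0, 1.0]] [0.52011687 0.18732848 0.40465985]
w brush [([313.4, 134.1], 0.66, [0.572, 0.169, 0.11])]
s brush [([469.5, 230.3], 0.98, [0.564, 0.567, 0.11]), ([302.4, 224.5], 0.66, [0.576, 0.166, 0.11])]
t brush [([177.4, 232.7], 0.6, [0.452, 0.59, 0.11])]
w rest [([313.2, 129.9], 0.83, [0.573, 0.172, 0.0])]
s rest [([370.9, 164.7], 0.59, [0.184, 0.343, 0.0]), ([305.4, 251.2], 0.58, [0.566, 0.169, 0.0])]
t rest [([310.9, 185.9], 0.74, [0.569, 0.191, -0.0]), ([275.6, 314.9], 0.69, [0.187, 0.343, 0.0])]
w rest_line [([309.1, 133.8], 0.66, [0.574, 0.173, 0.11]), ([608.3, 24.0], 0.39, [0.578, -0.241, 0.11])]
s rest_line [([372.8, 137.3], 0.82, [0.189, 0.34, 0.11]),
[... 252 characters left out ...]
035])]
s bristle_tip [([307.9, 223.5], 0.62, [0.499, 0.17, 0.035]), ([290.0, 285.4], 0.55, [0.703, 0.149, 0.035]), ([515.0, 245.8], 0.54, [0.536, 0.701, 0.035])]
t bristle_tip [([147.4, 219.0], 0.67, [0.519, 0.699, 0.035])]
w cup_mouth [([609.2, 24.7], 0.85, [0.577, -0.214, 0.13]), ([432.0, 51.0], 0.59, [0.6, 0.046, 0.13]), ([315.2, 131.6], 0.17, [0.574, 0.166, 0.13])]
s cup_mouth [([150.3, 210.1], 0.86, [0.576, -0.212, 0.13]), ([302.6, 253.4], 0.36, [0.684, 0.179, 0.13])]
t cup_mouth [([444.3, 151.5], 0.63, [0.593, -0.21, 0.13])]
w stand [([544.8, 29.8], 0.92, [0.594, -0.216, 0.0])]
s stand [([160.8, 249.4], 0.86, [0.591, -0.214, 0.0])]
t stand [([435.8, 161.2], 0.98, [0.601, -0.214, 0.0])]
```

View pics/w1.png

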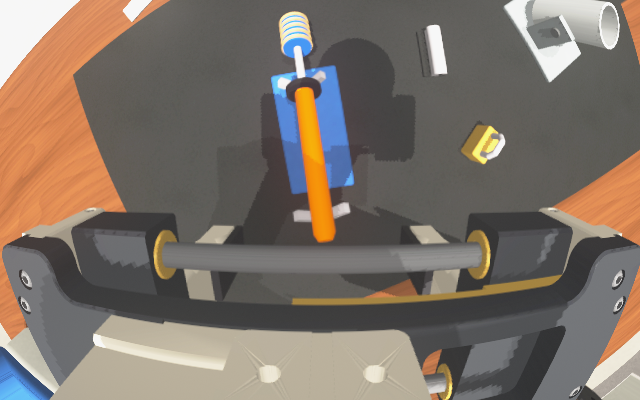

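The wrist view shows the handle running from the collar (304,90) to its rear end (323,240), lying in both forks and pointing away. The cup is at upper right, mouth about (608,25). Next I'll fit the brush pose from silhouettes.

```bash
cat >> h.py <<'E'
from scipy.optimize import minimize
def cyl(r,x0,x1):
    a=np.linspace(0,2*np.pi,24,endpoint=False)
    return np.array([[x,r*np.cos(t),r*np.sin(t)] for x in np.linspace(x0,x1,6) for t in a])
HANDLE=cyl(.009,-.095,.045)
def orange(s,X,pad=60):
    f=cv2.cvtColor(s["frame"],cv2.COLOR_RGB2HSV); m=cv2.inRange(f,(5,170,110),(19,255,255))
    u=np.array([proj(s,x) for x in X]); k=np.zeros_like(m)
    a=np.maximum(u.min(0)-pad,0).astype(int);b=(u.max(0)+pad).astype(int);k[a[1]:b[1],a[0]:b[0]]=1
    m=(m>0)&(k>0); n,l,st,_=cv2.connectedComponentsWithStats(m.astype(np.uint8))
    return l==1+np.argmax(st[1:,4]) if n>1 else m
def pts(p): # x,y,z,yaw,descent deg
    R=Ro.from_euler('ZY',[p[3],p[4]],degrees=True).as_matrix(); return (lambda P:P@R.T+np.array(p[:3]))
def cost(p,views,P=HANDLE):
    c=0;X=pts(p)(P)
    for s,m in views:
        u=np.array([proj(s,x) for x in X]);h=cv2.convexHull((u*16).astype(np.int32))
        k=np.zeros(m.shape,np.uint8);cv2.fillConvexPoly(k,h,1,cv2.LINE_AA,4)
        c+=1-(k.astype(bool)&m).sum()/(k.astype(bool)|m).sum()
    return c
def fit(views,p0,free,P=HANDLE):
    p0=np.array(p0,float);sc=np.array([.006,.006,.006,4,4])[free]
    def full(q): p=p0.copy();p[free]+=q*sc;return p
    n=len(free);r=minimize(lambda q:cost(full(q),views,P),np.zeros(n),method='Nelder-Mead',options=dict(initial_simplex=np.vstack([np.zeros(n),np.eye(n)]),maxiter=200))
    return full(r.x),r.fun
E
python3 - <<'E'
from h import *
p0=[.575,.172,.11,-15,30]
s=shot("wrist");S=shot("scene");T=shot("top")
V=[(i,orange(i,pts(p0)(HANDLE),20)) for i in(s,S,T)]
for v in V: print(v[1].sum())
print(fit(V[:1],p0,[0,1,3]));print(fit(V[:2],p0,[0,1,3]));print(fit(V[:2],p0,[0,1,2,3,4]));print(fit(V[1:],p0,[0,1,3]))
E
```

```text
2278
353
39
(array([  0.57410239,   0.17182273,   0.11      , -13.93233222,
        30.        ]), np.float64(0.33009708737864074))
(array([  0.57417298,   0.17199153,   0.11      , -14.10255303,
        30.        ]), np.float64(0.5736695404978339))
(array([  0.57419974,   0.17202124,   0.10755413, -13.92162421,
        30.24385334]), np.float64(0.5634672014442598))
(array([  0.57023847,   0.17255407,   0.11      , -14.73992939,
        30.        ]), np.float64(1.085438884331419))
```

```bash
python3 -m creep '[[[0,0,0,-0.054,1],[0,0,0,-0.054,1],[0.086,0.009,0,0,1],[0,0,0.15,0,1],[0,0,0.1,0,1],[0,0,0,0,1]]]'; python3 - <<'E'
from h import *
p0=[.5742,.172,.11,-14,30]
s=shot("wrist");S=shot("scene")
V=[(i,orange(i,pts(p0)(HANDLE),20)) for i in(s,S)]
print(fit(V[:1],p0,[0,1,3]),fit(V[1:],p0,[0,1,3]),wristpose()[1])
cv2.imwrite("pics/w2.png",s["frame"][...,::-1])
E
```

```text
clock: 5.05
tool_pos: [0.5342, 0.1833, 0.3505]
orientation: [179.7, 0.3, -13.8]
force: [-0.1, -0.2, -1.1]
opening: 0.0876
gripper_force: 0.0
(array([  0.57601246,   0.17130862,   0.11      , -14.18647215,
        30.        ]), np.float64(0.6185725249424405)) (array([  0.57003061,   0.17309324,   0.11      , -14.11187266,
        30.        ]), np.float64(0.24458874458874458)) [0.53544902 0.18401049 0.3546582 ]
```

View pics/w2.png

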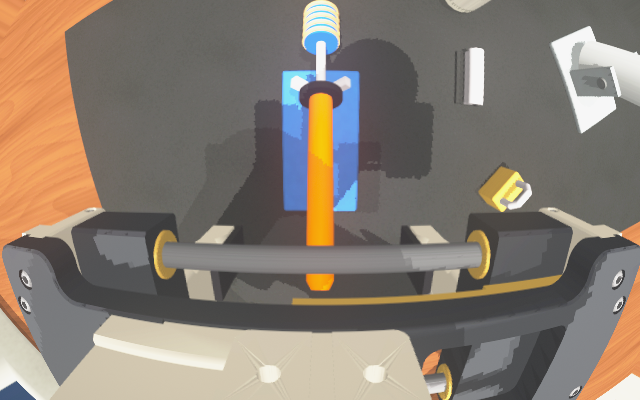

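The handle is centred between the fingers and vertical in the picture, with the rear end at (320,285). I'll descend and grip.

```bash
python3 -m creep '[[[0,0,0.15,0,1],[0,0,0.125,0,1],[0,0,0,0,1],[0,0,0,0,0],[0,0,0,0,0],[0,0,0,0,0],[0,0,0,0,0],[0,0,0,0,0]]]';  python3 -m creep '[[[0,0,0,0,0],[0,0,0,0,0],[0,0,0,0,0]]]'
```

```text
clock: 5.82
tool_pos: [0.5356, 0.1842, 0.301]
orientation: [-179.9, -0.1, -13.8]
force: [-0.1, -0.7, 0.0]
opening: 0.0598
gripper_force: 0.0
clock: 6.07
tool_pos: [0.5353, 0.1841, 0.2999]
orientation: [-180.0, -0.0, -13.8]
force: [-0.0, 0.9, -0.4]
opening: 0.04
gripper_force: 0.0
```

```bash
python3 -m creep '[[[0,0,0,0,0],[0,0,0,0,0],[0,0,0,0,0],[0,0,0,0,0],[0,0,0,0,0],[0,0,0,0,0]]]'; python3 - <<'E'
from h import *
S=shot("scene");T=shot("top")
for q in("stand","cup"):
  for n,i in(("s",S),("t",T)):
    for d in nets.masks_of(i,q)[:2]:
        m=d["region"];c,r,w,h=cv2.boundingRect(m.astype(np.uint8));print(q,n,d["confidence"],np.round(d["uv"]),m.sum(),(c,r,w,h))
cv2.imwrite("pics/cupS.png",cv2.resize(np.hstack([S["frame"][180:290,100:220],np.ascontiguousarray(T["frame"][110:220,380:500])])[...,::-1],None,fx=3.3,fy=3.3,interpolation=cv2.INTER_CUBIC))
E
```

```text
clock: 6.57
tool_pos: [0.5352, 0.1836, 0.2996]
orientation: [179.9, 0.0, -13.8]
force: [0.1, -3.9, 1.8]
opening: 0.0168
gripper_force: 30.0
stand s 0.67 [293. 274.] 262 (282, 264, 17, 22)
stand s 0.65 [155. 240.] 2301 (136, 206, 47, 66)
stand t 0.91 [438. 160.] 1330 (413, 140, 43, 46)
cup s 0.85 [155. 232.] 1271 (137, 206, 34, 51)
cup t 0.61 [439. 158.] 472 (424, 146, 32, 20)
cup t 0.55 [314. 197.] 250 (301, 194, 26, 13)
```

View pics/cupS.png

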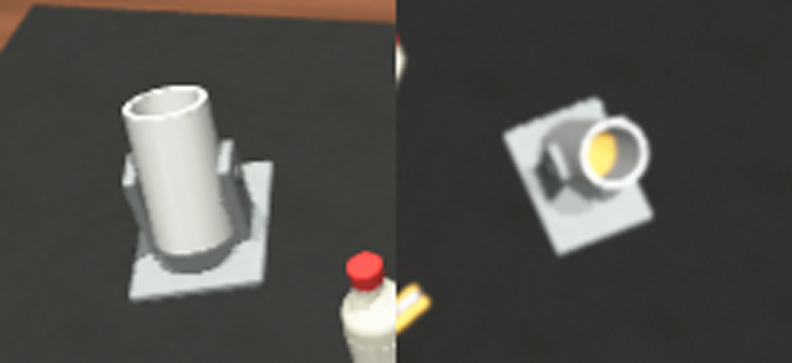

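The brush is gripped (30 N). The left crop shows the leaning cup and its base. The right crop shows the base corners at (505,133), (598,98), (652,214), (560,253) and the rim centre at about (615,153). Now I'll compute the stand's yaw and the mouth position.

```bash
python3 - <<'E'
from h import *
S=shot("scene");T=shot("top")
f=lambda p:(380+p[0]/3.3,110+p[1]/3.3); g=lambda p:(100+p[0]/3.3,180+p[1]/3.3)
C=[atz(T,f(p),.01) for p in((505,133),(598,98),(652,214),(560,253))]
a=(C[2]-C[1]+C[3]-C[0])/2;b=(C[1]-C[0]+C[2]-C[3])/2
print(np.linalg.norm(a),np.linalg.norm(b),np.degrees(np.arctan2(a[1],a[0])),np.degrees(np.arctan2(b[1],b[0])),np.mean(C,0))
B=[atz(S,g(p),.01) for p in((131,299),(264,282),(273,162))];print(np.round(B,3),np.mean([B[0],B[2]],0))
m=f((615,153));n=g((166,104));print(tri([(T,m),(S,n)]),atz(T,m,.13),atz(S,n,.13))
E
```

```text
0.12450799704268677 0.09896752000178913 -167.68318875414846 -75.18773824036694 [ 0.54750698 -0.58549547  0.01      ]
[[ 0.672 -0.236  0.01 ]
 [ 0.647 -0.14   0.01 ]
 [ 0.523 -0.174  0.01 ]] [ 0.59732998 -0.20488177  0.01      ]
(array([ 0.50738206, -0.40018995,  0.11387367]), [[-54.5, 16.9], [-57.4, -18.7]]) [ 0.53480797 -0.56168413  0.13      ] [ 0.58061783 -0.21045149  0.13      ]
```

```bash
python3 -m creep '[[[0,0,-0.08,0,0],[0,0,-0.15,0,0],[0,0,-0.2,0,0],[0,0,-0.1,0,0],[0,0,0,0,0]]]'; python3 - <<'E'
from h import *
R,p=wristpose();print(p,telemetry.get_obs()["force"])
S=shot("scene")
g=p-np.array([0,0,.167]);p0=[g[0]+.039*.97,g[1]-.039*.242,g[2]-.0225,-13.8,30]
v=[(S,orange(S,pts(p0)(HANDLE),20))];print(p0,fit(v,p0,[0,1,4]),cost(p0,v))
E
```

```text
clock: 7.38
tool_pos: [0.5365, 0.1851, 0.4113]
orientation: [-179.6, -0.4, -13.7]
force: [1.0, 0.3, -0.8]
opening: 0.0172
gripper_force: 30.0
[0.53652417 0.18510879 0.41129253] [ 0.96260654  0.30006436 -0.76341704]
[np.float64(0.5743541722665003), np.float64(0.17567078726798063), np.float64(0.2217925348242611), -13.8, 30] (array([  0.57480933,   0.17615647,   0.22179253, -13.8       ,
        24.00760174]), np.float64(0.37058823529411766)) 0.3954802259887006
```

```bash
python3 - <<'E'
from h import *
S=shot("scene");T=shot("top")
f=lambda p:(380+(p[0]-396)/3.3,110+p[1]/3.3); g=lambda p:(100+p[0]/3.3,180+p[1]/3.3)
C=[atz(T,f(p),.01) for p in((505,133),(598,98),(652,214),(560,253))]
a=(C[2]-C[1]+C[3]-C[0])/2;b=(C[1]-C[0]+C[2]-C[3])/2
print(np.linalg.norm(a),np.linalg.norm(b),np.degrees(np.arctan2(-a[1],-a[0])),np.degrees(np.arctan2(b[1],b[0])),np.mean(C,0))
m=f((615,153));n=g((166,104));print(tri([(T,m),(S,n)]),atz(T,m,.13),atz(S,n,.13))
# rim ellipse in top
E
```

```text
0.12671038589210884 0.09757106515437611 14.776950775761069 -74.82568558159393 [ 0.59388488 -0.20915493  0.01      ]
(array([ 0.57809239, -0.213173  ,  0.12748306]), [[-0.3, 0.2], [-0.4, -0.0]]) [ 0.57775236 -0.21342496  0.13      ] [ 0.58061783 -0.21045149  0.13      ]
```

```bash
python3 -m creep '[[[0,0,-0.1,-0.064,0],[0,0,-0.1,-0.064,0],[0,0,-0.05,-0.064,0],[0,0,0,-0.064,0],[0,0,0,-0.064,0],[-0.05,0.07,0,0,0],[-0.1,0.142,0,0,0],[-0.1,0.142,0,0,0]]]'; python3 -m creep '[[[-0.1,0.142,0,0,0],[-0.1,0.142,0,0,0],[-0.1,0.142,0,0,0],[-0.1,0.142,0,0,0],[-0.1,0.142,0,0,0],[-0.1,0.142,0,0,0],[-0.1,0.142,0,0,0],[-0.1,0.142,0,0,0]]]';  python3 -m creep '[[[-0.1,0.142,0,0,0],[-0.1,0.142,0,0,0],[-0.1,0.142,0,0,0],[-0.045,0.06,0,0,0],[0,0,0,0,0],[0,0,0,0,0]]]'
python3 - <<'E'
from h import *
R,p=wristpose();o=telemetry.get_obs();print(p,o["orientation"],o["force"])
V=[(n,shot(n)) for n in("scene","top","wrist")];V[2][1]
for n,s in V:
    for q,z in(("bristle_tip",p[2]-.265),("brush",p[2]-.19),("cup_mouth",.129),("stand",0)):
        print(n,q,[(np.round(d["uv"],1).tolist(),round(d["confidence"],2),atz(s,d["uv"],z).round(3).tolist()) for d in nets.landmark_of(s,q)][:2])
cv2.imwrite("pics/w3.png",V[2][1]["frame"][...,::-1])
E
```

```text
clock: 8.2
tool_pos: [0.5048, 0.1023, 0.4535]
orientation: [180.0, 0.2, 15.0]
force: [0.1, -0.9, -0.8]
opening: 0.0168
gripper_force: 30.0
clock: 8.87
tool_pos: [0.4083, -0.1596, 0.4545]
orientation: [-180.0, 0.1, 15.0]
force: [0.8, -0.1, -1.0]
opening: 0.0169
gripper_force: 30.0
clock: 9.37
tool_pos: [0.3676, -0.2707, 0.4543]
orientation: [-179.9, 0.1, 14.8]
force: [-0.4, 0.4, -0.6]
opening: 0.0175
gripper_force: 30.0
[ 0.3676005  -0.27066203  0.45434443] [-1.79916258e+02  9.97915950e-02  1.48285511e+01] [-0.39953444  0.40448449 -0.55223462]
scene bristle_tip [([146.1, 178.9], 0.53, [0.527, -0.225, 0.189]), ([513.4, 248.2], 0.45, [0.685, 0.617, 0.189])]
scene brush [([469.5, 230.9], 0.8, [0.716, 0.507, 0.264]), ([143.7, 126.0], 0.78, [0.408, -0.257, 0.264])]
scene cup_mouth [([150.3, 207.0], 0.61, [0.564, -0.217, 0.129]), ([305.7, 256.2], 0.37, [0.691, 0.187, 0.129])]
scene stand [([162.5, 250.2], 0.86, [0.593, -0.208, 0.0])]
top bristle_tip [([312.5, 172.0], 0.66, [0.562, 0.182, 0.189]), ([146.8, 218.6], 0.39, [0.487, 0.65, 0.189])]
top brush [([180.3, 234.7], 0.81, [0.417, 0.541, 0.264]), ([371.6, 163.9], 0.59, [0.545, 0.025, 0.264])]
top cup_mouth []
top stand []
wrist bristle_tip []
wrist brush [([325.3, 165.0], 0.89, [0.407, -0.262, 0.264])]
wrist cup_mouth []
wrist stand [([324.8, 165.3], 0.73, [0.37, -0.275, 0.0])]
```

View pics/w3.png

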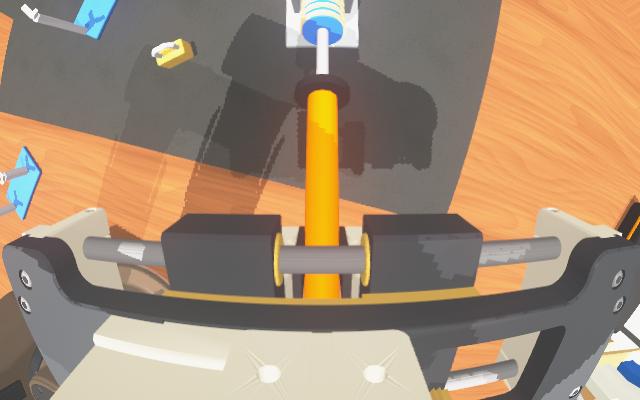

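The wrist view shows the brush at yaw 15°, in line with the stand base (287 to 358, centred at 322). Next I'll lower the brush in front of the cup and pivot it by pressing its head against the cup's near outer wall.

```bash
python3 -m creep '[[[0,0,0.15,0,0],[0,0,0.15,0,0],[0,0,0.15,0,0],[0,0,0.095,0,0],[0,0,0,0,0],[0.06,0,0,0,0],[0.05,0,0,0,0],[0,0,0,0,0]]]'; python3 -m creep '[[[0.02,0,-0.0375,0,0],[0.02,0,-0.0375,0,0],[0.023,0,-0.036,0,0],[0.023,0,-0.036,0,0],[0.026,0,-0.034,0,0],[0.026,0,-0.034,0,0],[0,0,0,0,0]]]'
python3 - <<'E'
from h import *
o=telemetry.get_obs();print(o["force"],o["moment"],o["orientation"],o["tool_pos"])
s=shot("wrist");S=shot("scene");g=wristpose()[1]-[0,0,.167]
im=np.hstack([cv2.resize(s["frame"][0:300,160:480],None,fx=1.25,fy=1.25),cv2.resize(S["frame"][80:280,80:280],(375,375),interpolation=cv2.INTER_CUBIC)])
cv2.imwrite("pics/p4.png",im[...,::-1])
E
```

```text
clock: 10.78
tool_pos: [0.3918, -0.2643, 0.3481]
orientation: [179.9, -0.1, 15.1]
force: [-2.3, -0.4, -0.4]
opening: 0.017
gripper_force: 30.0
clock: 11.37
tool_pos: [0.4175, -0.2571, 0.3914]
orientation: [179.9, -0.1, 15.1]
force: [-1.7, -0.8, -0.3]
opening: 0.017
gripper_force: 30.0
[-1.72328322 -0.79682755 -0.29714723] [-0.26859522  0.7664154  -0.0356625 ] [ 1.79918369e+02 -1.06683045e-01  1.50812694e+01] [ 0.41754078 -0.25707269  0.3913852 ]
```

View pics/p4.png

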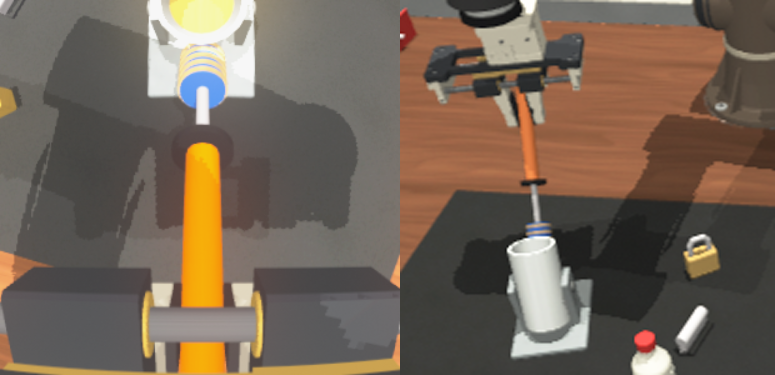

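The left panel shows the head pressed on the cup's near wall, below the rim and centred. The right panel confirms the handle is steepening. The force is only about 2 N, so I'll continue the arc.

```bash
python3 -m creep '[[[0.029,0,-0.0315,0,0],[0.029,0,-0.0315,0,0],[0.032,0,-0.0285,0,0],[0.032,0,-0.0285,0,0],[0.034,0,-0.026,0,0],[0.034,0,-0.026,0,0],[0,0,0,0,0]]]'; python3 -m creep '[[[0.036,0,-0.0225,0,0],[0.036,0,-0.0225,0,0],[0.038,0,-0.02,0,0],[0.038,0,-0.02,0,0],[0.02,0,0,0,0],[0,0,0,0,0]]]'
python3 - <<'E'
from h import *
R,p=wristpose()
s=shot("wrist");S=shot("scene");T=shot("top");g=p-[0,0,.167];h=np.array([np.cos(np.radians(15)),np.sin(np.radians(15))])
for t in(50,60,65,70,75,80):
    r=np.radians(t);x=[g[0]+.045*np.cos(r)*h[0],g[1]+.045*np.cos(r)*h[1],g[2]-.045*np.sin(r),15,t]
    print(t,[round(cost(x,[(i,orange(i,pts(x)(HANDLE),25))]),3) for i in(S,s,T)])
for q in("brush","bristle_tip"):
  for n,i in(("s",S),("w",s)): print(q,n,[(np.round(d["uv"],1).tolist(),round(d["confidence"],2)) for d in nets.landmark_of(i,q)][:3])
for t in(50,60,70):
    r=np.radians(t);d=np.array([np.cos(r)*h[0],np.cos(r)*h[1],-np.sin(r)]);print(t,[np.round(proj(i,g+d*k)).tolist() for i in(S,s) for k in(.045,.093,.195)])
im=np.hstack([cv2.resize(s["frame"][0:300,160:480],None,fx=1.25,fy=1.25),cv2.resize(S["frame"][80:280,80:280],(375,375),interpolation=cv2.INTER_CUBIC)])
cv2.imwrite("pics/p5.png",im[...,::-1])
E
```

```text
clock: 12.05
tool_pos: [0.4546, -0.247, 0.4251]
orientation: [179.9, -0.1, 15.1]
force: [-1.0, -1.0, -0.6]
opening: 0.0173
gripper_force: 30.0
clock: 12.55
tool_pos: [0.4864, -0.2383, 0.4411]
orientation: [180.0, -0.0, 15.1]
force: [-1.1, -0.8, -2.8]
opening: 0.0173
gripper_force: 30.0
50 [np.float64(0.49), np.float64(0.704), np.float64(1.0)]
60 [np.float64(0.387), np.float64(0.682), np.float64(1.0)]
65 [np.float64(0.357), np.float64(0.669), np.float64(1.0)]
70 [np.float64(0.342), np.float64(0.656), np.float64(1.0)]
75 [np.float64(0.348), np.float64(0.658), np.float64(1.0)]
80 [np.float64(0.362), np.float64(0.686), np.float64(1.0)]
brush s [([141.9, 160.1], 0.9), ([472.6, 228.3], 0.87)]
brush w [([323.1, 204.9], 0.9)]
bristle_tip s [([155.5, 214.1], 0.54), ([521.0, 243.7], 0.48)]
bristle_tip w [([318.8, 122.1], 0.79)]
50 [[140.0, 159.0], [143.0, 179.0], [149.0, 221.0], [320.0, 180.0], [320.0, 127.0], [321.0, 58.0]]
60 [[141.0, 159.0], [145.0, 179.0], [152.0, 219.0], [320.0, 189.0], [320.0, 145.0], [321.0, 88.0]]
70 [[142.0, 159.0], [146.0, 177.0], [155.0, 214.0], [320.0, 199.0], [320.0, 163.0], [321.0, 118.0]]
```

View pics/p5.png

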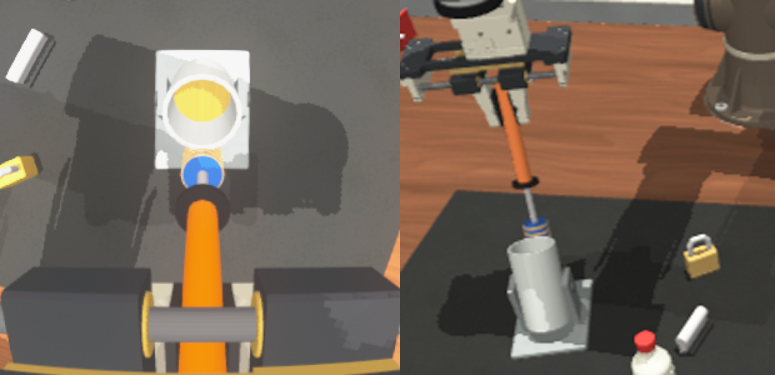

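The brush is now at about 71°, matching the cup's 20° lean. The left panel shows the rim at about (202,112) with the brass floor visible. I'll back off, rise, and measure the mouth from above.

```bash
python3 -m creep '[[[-0.06,0,0,0,0],[-0.05,0,-0.1,0,0],[0,0,-0.15,0,0],[0,0,-0.05,0,0],[0,0,0,0,0],[0,0,0,0,0]]]'
python3 - <<'E'
from h import *
R,p=wristpose();print(p)
s=shot("wrist")
print([(np.round(d["uv"],1).tolist(),round(d["confidence"],2),atz(s,d["uv"],.129).round(4).tolist()) for d in nets.landmark_of(s,"cup_mouth")][:3])
print([(np.round(d["uv"],1).tolist(),round(d["confidence"],2)) for d in nets.landmark_of(s,"bristle_tip")][:3])
for y in(13,15,17): # overlay: project rim circles
    pass
h=np.array([np.cos(np.radians(15)),np.sin(np.radians(15)),0]);w=np.array([-h[1],h[0],0]);a=-np.sin(np.radians(20))*h+np.array([0,0,np.cos(np.radians(20))])
u=np.cross(w,a);M=np.array([.579,-.213,.129]);im=s["frame"].copy()
for r,c in((.03,(255,0,0)),(.026,(0,255,0))):
    q=np.array([proj(s,M+r*(np.cos(t)*u+np.sin(t)*w)) for t in np.linspace(0,6.28,60)]);cv2.polylines(im,[(q*8).astype(np.int32)],True,c,1,cv2.LINE_AA,3)
cv2.imwrite("pics/p6.png",cv2.resize(im[0:220,200:440],None,fx=2.7,fy=2.7)[...,::-1])
E
```

```text
clock: 13.4
tool_pos: [0.4638, -0.2443, 0.5016]
orientation: [180.0, -0.1, 15.0]
force: [-0.2, 0.2, -1.5]
opening: 0.0173
gripper_force: 30.0
[ 0.46380734 -0.2442839   0.50163182]
[([317.9, 74.9], 0.7, [0.5763, -0.2111, 0.129])]
[([319.5, 123.1], 0.74)]
```

View pics/p6.png

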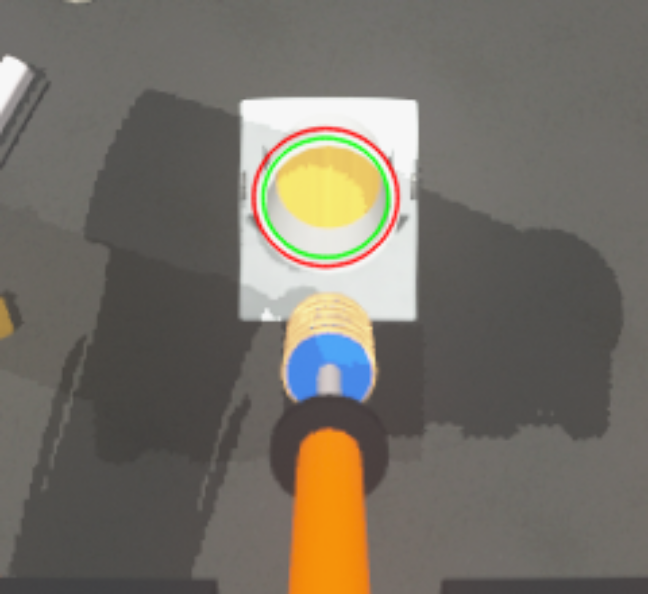

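The projected rim circles sit on the real rim (centre about (325,197)), so the mouth pose is confirmed and the brush is in line. Now I'll move over, insert to 50 mm and feel for the floor.

```bash
python3 -m creep '[[[0.09,0,0,0,0],[0.09,0,0,0,0],[0.082,0,0.059,0,0],[0,0,0,0,0],[0.0256,0,0.0705,0,0],[0.0256,0,0.0705,0,0],[0,0,0,0,0],[0,0,0,0,0]]]'; python3 -m creep '[[[0.0256,0,0.0705,0,0],[0.0256,0,0.0705,0,0],[0,0,0,0,0],[0,0,0,0,0]]]';python3 -m creep '[[[0.0086,0,0.0235,0,0],[0.0086,0,0.0235,0,0],[0,0,0,0,0],[0,0,0,0,0]]]'
```

```text
clock: 14.22
tool_pos: [0.5245, -0.228, 0.4599]
orientation: [-179.9, 0.2, 15.1]
force: [-0.9, 0.1, -0.5]
opening: 0.0174
gripper_force: 30.0
clock: 14.55
tool_pos: [0.5344, -0.2255, 0.4332]
orientation: [180.0, 0.1, 15.0]
force: [0.2, -0.3, -0.0]
opening: 0.0172
gripper_force: 30.0
clock: 14.88
tool_pos: [0.5379, -0.2245, 0.4235]
orientation: [-180.0, 0.0, 15.0]
force: [0.7, -0.1, -1.5]
opening: 0.0173
gripper_force: 30.0
```

```bash
python3 -m creep '[[[0.0086,0,0.0235,0,0],[0,0,0,0,0],[0,0,0,0,0]]]';python3 -m creep '[[[0.0086,0,0.0235,0,0],[0,0,0,0,0],[0,0,0,0,0]]]';python3 -m creep '[[[0.005,0,0.014,0,0],[0,0,0,0,0],[0,0,0,0,0]]]'; python3 -m creep '[[[0,0,0,0,0]]]'
```

```text
clock: 15.13
tool_pos: [0.5397, -0.2241, 0.419]
orientation: [180.0, -0.0, 15.0]
force: [-0.6, -0.5, 1.2]
opening: 0.0174
gripper_force: 30.0
clock: 15.38
tool_pos: [0.5414, -0.2237, 0.4142]
orientation: [180.0, -0.0, 15.0]
force: [-0.4, -1.6, 4.4]
opening: 0.0172
gripper_force: 30.0
clock: 15.63
tool_pos: [0.5423, -0.2234, 0.4115]
orientation: [180.0, -0.0, 15.0]
force: [-1.9, -0.5, 5.1]
opening: 0.0173
gripper_force: 30.0
clock: 15.72
tool_pos: [0.5422, -0.2234, 0.4116]
orientation: [180.0, -0.0, 15.0]
force: [-1.7, -0.3, 4.7]
opening: 0.0172
gripper_force: 30.0
```

```bash
cat > avg.py <<'E'
from h import *
F=[]
for i in range(8): F.append(telemetry.get_obs()["force"]); snapshot("top")
F=np.mean(F,0); n=F-[0,0,-.85];h=np.array([.966,.259,0]);d=np.cos(np.radians(71))*h-np.array([0,0,np.sin(np.radians(71))])
f=-n@d; print(F.round(2),"axial",f.round(2),"c mm",(f-1)/.5)
E
python3 avg.py
```

```text
[-1.26 -0.91  4.93] axial 5.94 c mm 9.88530371747769
```

```bash
python3 -m creep '[[[0.0017,0,0.0047,0,0],[0,0,0,0,0],[0,0,0,0,0],[0,0,0,0,0]]]'; python3 -m creep '[[[-0.0325,0,-0.0893,0,0],[-0.0325,0,-0.0893,0,0],[-0.0325,0,-0.0893,0,0],[-0.0325,0,-0.0893,0,0],[0,0,0,0,0],[0,0,0,0,0],[0,0,0,0,0]]]'; python3 -m creep '[[[0.0325,0,0.0893,0,0],[0.0325,0,0.0893,0,0],[0.0325,0,0.0893,0,0],[0.0154,0,0.0423,0,0],[0.0086,0,0.0235,0,0],[0.0085,0,0.0235,0,0],[0,0,0,0,0],[0,0,0,0,0]]]'; python3 avg.py
```

```text
clock: 16.45
tool_pos: [0.5426, -0.2232, 0.4104]
orientation: [180.0, -0.0, 15.0]
force: [-2.2, -1.2, 5.3]
opening: 0.017
gripper_force: 30.0
clock: 17.03
tool_pos: [0.5174, -0.2296, 0.4804]
orientation: [-179.9, 0.1, 15.0]
force: [0.2, -0.2, -1.3]
opening: 0.0177
gripper_force: 30.0
clock: 17.7
tool_pos: [0.5422, -0.2233, 0.4109]
orientation: [180.0, 0.0, 15.0]
force: [-4.1, 1.2, 5.0]
opening: 0.0172
gripper_force: 30.0
[-4.21  0.7   4.85] axial 6.65 c mm 11.308295056820603
```

```bash
python3 -m creep '[[[-0.0325,0,-0.0893,0,0],[-0.0325,0,-0.0893,0,0],[-0.0325,0,-0.0893,0,0],[-0.0325,0,-0.0893,0,0],[0,0,0,0,0],[0,0,0,0,0],[0,0,0,0,0]]]'; python3 - <<'E'
from h import *
R,p=wristpose();S=shot("scene");s=shot("wrist");g=p-[0,0,.167];h=np.array([.966,.259,0])
for q in("brush","bristle_tip"):
  for n,i in(("s",S),("w",s)): print(q,n,[(np.round(d["uv"],1).tolist(),round(d["confidence"],2)) for d in nets.landmark_of(i,q)][:2])
for t in(66,71,76):
    r=np.radians(t);d=np.cos(r)*h-np.array([0,0,np.sin(r)]);print(t,[np.round(proj(i,g+d*k)).tolist() for i in(S,s) for k in(.045,.195)])
E
```

```text
clock: 18.68
tool_pos: [0.5178, -0.2298, 0.4809]
orientation: [-180.0, -0.0, 15.0]
force: [0.1, 0.1, -1.7]
opening: 0.017
gripper_force: 30.0
brush s [([136.4, 153.3], 0.86), ([470.0, 227.6], 0.86)]
brush w [([321.1, 204.8], 0.75)]
bristle_tip s [([519.8, 244.2], 0.63), ([149.7, 214.5], 0.58)]
bristle_tip w [([323.5, 111.8], 0.71), ([320.7, 120.6], 0.63)]
66 [[135.0, 154.0], [148.0, 214.0], [320.0, 195.0], [321.0, 106.0]]
71 [[135.0, 153.0], [149.0, 211.0], [320.0, 200.0], [321.0, 121.0]]
76 [[136.0, 153.0], [151.0, 208.0], [320.0, 205.0], [321.0, 136.0]]
```

```bash
python3 -m creep '[[[0.0325,0,0.0893,0,0],[0.0325,0,0.0893,0,0],[0.0325,0,0.0893,0,0],[0.0154,0,0.0423,0,0],[0.0086,0,0.0235,0,0],[0.0085,0,0.0235,0,0],[0,0,0,0,0],[0,0,0,0,0]]]'; python3 avg.py;  python3 -m creep '[[[-0.0325,0,-0.0893,0,0],[-0.0325,0,-0.0893,0,0],[-0.0325,0,-0.0893,0,0],[-0.0325,0,-0.0893,0,0],[0,0,0,0,0],[0,0,0,0,0],[0,0,0,0,0]]]'
```

```text
clock: 19.65
tool_pos: [0.5424, -0.2234, 0.4113]
orientation: [180.0, -0.0, 15.0]
force: [-3.0, 1.0, 4.8]
opening: 0.0173
gripper_force: 30.0
[-3.83  0.11  4.45] axial 6.21 c mm 10.410238996377977
clock: 20.63
tool_pos: [0.5177, -0.2297, 0.4808]
orientation: [-180.0, -0.0, 15.0]
force: [-0.6, -0.0, -1.8]
opening: 0.0173
gripper_force: 30.0
```

```bash
python3 -m creep '[[[-0.0137,0,-0.0376,0,0],[0,0,0,0,0],[0,0,0,0,0]]]'; python3 -m creep '[[[0.0359,0,0.0987,0,0],[0.0359,0,0.0987,0,0],[0.0359,0,0.0987,0,0],[0.0188,0,0.0517,0,0],[0.0086,0,0.0235,0,0],[0.0085,0,0.0235,0,0],[0,0,0,0,0],[0,0,0,0,0]]]'; python3 avg.py;  python3 -m creep '[[[-0.0359,0,-0.0987,0,0],[-0.0359,0,-0.0987,0,0],[-0.0359,0,-0.0987,0,0],[-0.0359,0,-0.0987,0,0],[0,0,0,0,0],[0,0,0,0,0],[0,0,0,0,0]]]'
python3 -m creep '[[[0.0359,0,0.0987,0,0],[0.0359,0,0.0987,0,0],[0.0359,0,0.0987,0,0],[0.0188,0,0.0517,0,0],[0.0086,0,0.0235,0,0],[0.0085,0,0.0235,0,0],[0,0,0,0,0],[0,0,0,0,0]]]'; python3 avg.py;  python3 -m creep '[[[-0.0359,0,-0.0987,0,0],[-0.0359,0,-0.0987,0,0],[-0.0359,0,-0.0987,0,0],[-0.0359,0,-0.0987,0,0],[0,0,0,0,0],[0,0,0,0,0],[0,0,0,0,0]]]'
```

```text
clock: 20.88
tool_pos: [0.515, -0.2307, 0.4892]
orientation: [180.0, -0.0, 15.0]
force: [-0.7, -0.1, -1.5]
opening: 0.0173
gripper_force: 30.0
clock: 21.55
tool_pos: [0.5423, -0.2234, 0.4114]
orientation: [180.0, -0.0, 15.0]
force: [-3.9, -0.5, 4.8]
opening: 0.0172
gripper_force: 30.0
[-3.72  0.45  4.63] axial 6.31 c mm 10.62118272375186
clock: 22.53
tool_pos: [0.5151, -0.2305, 0.4883]
orientation: [-180.0, -0.0, 15.0]
force: [0.2, -0.6, -2.1]
opening: 0.0171
gripper_force: 30.0
clock: 23.2
tool_pos: [0.5423, -0.2233, 0.4111]
orientation: [180.0, 0.0, 15.1]
force: [-4.1, 0.8, 5.0]
opening: 0.0171
gripper_force: 30.0
[-3.97  0.77  4.53] axial 6.27 c mm 10.536466710352094
clock: 24.18
tool_pos: [0.5151, -0.2305, 0.4884]
orientation: [-180.0, -0.0, 15.0]
force: [-0.7, -0.2, -1.2]
opening: 0.0173
gripper_force: 30.0
```

Five presses of about 10 to 11 mm each are done, each withdrawn to the mouth. Now I'll flatten the brush back to 30° by levering its head against the inside of the near rim.

```bash
python3 -m creep '[[[0.037,0,0.1,0,0],[0.037,0,0.103,0,0],[-0.034,0,0,0,0],[-0.034,0,0,0,0],[0,0,0,0,0]]]'; python3 -m creep '[[[-0.068,0,0.024,0,0],[-0.068,0,0.024,0,0],[-0.063,0,0.0355,0,0],[-0.063,0,0.0355,0,0],[0,0,0,0,0]]]'; python3 -m creep '[[[-0.056,0,0.046,0,0],[-0.056,0,0.046,0,0],[-0.047,0,0.055,0,0],[-0.047,0,0.055,0,0],[0,0,0,0,0],[0,0,0,0,0]]]';  cat > ang.py <<'E'
from h import *
import sys
R,p=wristpose();S=shot("scene");s=shot("wrist");g=p-[0,0,.167];y=np.radians(float(sys.argv[1]));h=np.array([np.cos(y),np.sin(y),0]);print(p)
for q in("brush","bristle_tip"):
  for n,i in(("s",S),("w",s)): print(q,n,[(np.round(d["uv"],1).tolist(),round(d["confidence"],2)) for d in nets.landmark_of(i,q)][:3])
for t in range(20,50,5):
    r=np.radians(t);d=np.cos(r)*h-np.array([0,0,np.sin(r)]);print(t,[np.round(proj(i,g+d*k)).tolist() for i in(S,s) for k in(.045,.195)])
cv2.imwrite("pics/%s.png"%sys.argv[2],np.hstack([cv2.resize(s["frame"][0:300,160:480],None,fx=1.25,fy=1.25),cv2.resize(S["frame"][80:280,80:280],(375,375),interpolation=cv2.INTER_CUBIC)])[...,::-1])
E
python3 ang.py 15 p7
```

```text
clock: 24.6
tool_pos: [0.5155, -0.2305, 0.4486]
orientation: [180.0, -0.0, 15.0]
force: [1.1, 0.9, -1.1]
opening: 0.0173
gripper_force: 30.0
clock: 25.02
tool_pos: [0.4638, -0.2444, 0.4256]
orientation: [180.0, -0.1, 15.0]
force: [-0.1, 0.2, 0.9]
opening: 0.0174
gripper_force: 30.0
clock: 25.52
tool_pos: [0.4259, -0.2548, 0.3855]
orientation: [180.0, -0.0, 15.0]
force: [0.5, 0.6, 0.7]
opening: 0.0173
gripper_force: 30.0
[ 0.42589346 -0.25484152  0.38554377]
brush s [([150.2, 161.2], 0.76), ([469.1, 232.1], 0.66)]
brush w [([323.0, 166.0], 0.98)]
bristle_tip s [([518.3, 247.9], 0.67), ([150.9, 220.1], 0.49)]
bristle_tip w []
20 [[147.0, 159.0], [146.0, 211.0], [319.0, 163.0], [320.0, -36.0]]
25 [[147.0, 160.0], [148.0, 214.0], [319.0, 165.0], [320.0, -20.0]]
30 [[147.0, 161.0], [150.0, 216.0], [319.0, 168.0], [320.0, -4.0]]
35 [[148.0, 161.0], [152.0, 218.0], [319.0, 170.0], [320.0, 12.0]]
40 [[148.0, 162.0], [154.0, 219.0], [319.0, 174.0], [320.0, 28.0]]
45 [[149.0, 162.0], [155.0, 219.0], [319.0, 177.0], [320.0, 43.0]]
```

View pics/p7.png

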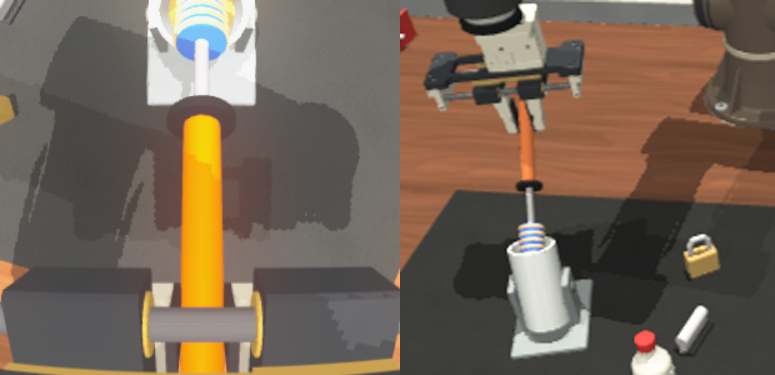

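The brush is back at about 30° (collar at full-frame row 94, compared with 93 when first held), with its head still over the near rim. I'll withdraw along its axis, rise, and carry it back over the rest.

```bash
python3 -m creep '[[[-0.087,0,-0.05,0,0],[-0.087,0,-0.05,0,0],[-0.087,0,-0.05,0,0],[0,0,-0.1,0,0],[0,0,-0.1,0,0],[0,0,0,0,0]]]'; python3 -m creep '[[[0.052,-0.076,0,0,0],[0.104,-0.152,0,0,0],[0.104,-0.152,0,0,0],[0.104,-0.152,0,0,0],[0.104,-0.152,0,0,0],[0.104,-0.152,0,0,0],[0.104,-0.152,0,0,0],[0.104,-0.152,0,0,0]]]'; python3 -m creep '[[[0.104,-0.152,0,0,0],[0.104,-0.152,0,0,0],[0.104,-0.152,0,0,0],[0.104,-0.152,0,0,0],[0.104,-0.152,0,0,0],[0.052,-0.076,0,0,0],[0,0,0,0,0]]]'; python3 -m creep '[[[0,0,0,0.064,0],[0,0,0,0.064,0],[0,0,0,0.064,0],[0,0,0,0.064,0],[0,0,0,0.064,0],[0,0,0,0,0],[0,0,0,0,0]]]'; python3 ang.py -13.8 p8
```

```text
clock: 26.32
tool_pos: [0.3756, -0.2687, 0.4585]
orientation: [179.8, -0.2, 15.1]
force: [0.6, -0.6, -0.2]
opening: 0.0171
gripper_force: 30.0
clock: 26.98
tool_pos: [0.4667, -0.0055, 0.4543]
orientation: [-180.0, 0.0, 15.1]
force: [0.0, -0.0, -1.0]
opening: 0.0172
gripper_force: 30.0
clock: 27.57
tool_pos: [0.5348, 0.1873, 0.4528]
orientation: [180.0, 0.1, 15.2]
force: [2.1, -0.7, -0.2]
opening: 0.0171
gripper_force: 30.0
clock: 28.15
tool_pos: [0.5336, 0.1833, 0.4542]
orientation: [180.0, 0.0, -13.6]
force: [-0.3, -0.3, -0.9]
opening: 0.0169
gripper_force: 30.0
[0.53364283 0.18333513 0.45417213]
brush s [([304.8, 174.9], 0.65), ([475.2, 232.6], 0.58)]
brush w [([325.4, 166.6], 0.82)]
bristle_tip s [([287.0, 243.7], 0.59), ([306.1, 251.1], 0.54), ([517.5, 247.0], 0.5)]
bristle_tip w [([322.1, 0.9], 0.63)]
20 [[303.0, 173.0], [280.0, 234.0], [319.0, 164.0], [320.0, -36.0]]
25 [[304.0, 174.0], [282.0, 237.0], [319.0, 165.0], [320.0, -20.0]]
30 [[304.0, 174.0], [284.0, 239.0], [319.0, 168.0], [320.0, -4.0]]
35 [[304.0, 175.0], [286.0, 240.0], [319.0, 170.0], [320.0, 12.0]]
40 [[305.0, 175.0], [288.0, 241.0], [319.0, 174.0], [320.0, 27.0]]
45 [[305.0, 176.0], [290.0, 241.0], [319.0, 177.0], [320.0, 43.0]]
```

```bash
python3 - <<'E'
from h import *
def m(f):
    k=cv2.inRange(cv2.cvtColor(f,cv2.COLOR_RGB2HSV),(5,150,100),(24,255,255));k[:, :270]=0;k[:,370:]=0;k[:60]=0;k[215:]=0
    r,c=np.nonzero(k); return r[ (c>315)&(c<328)].min(), [round(float(np.mean(c[(r>=a)&(r<a+10)])),1) for a in(105,150,195)],[int(np.ptp(c[(r>=a)&(r<a+10)])) for a in(105,150,195)]
s=shot("wrist"); g=np.array([0,0,0])
print("before",m(cv2.imread("pics/w3.png")[...,::-1].copy()),"now",m(s["frame"]))
R,p=wristpose();gg=p-[0,0,.167];h=R[:,0]
for t in(28,30,32):
    r=np.radians(t);print(t,[proj(s,gg+(np.cos(r)*h-np.array([0,0,np.sin(r)]))*k+.009*(np.sin(r)*h+[0,0,np.cos(r)]))[1].round(1) for k in(.088,.09,.092)])
E
```

```text
before (np.int64(89), [320.5, 321.8, 317.5], [30, 32, 63]) now (np.int64(93), [321.5, 321.5, 321.5], [29, 29, 33])
28 [np.float64(91.6), np.float64(88.8), np.float64(86.0)]
30 [np.float64(94.1), np.float64(91.4), np.float64(88.7)]
32 [np.float64(96.7), np.float64(94.0), np.float64(91.4)]
```

```bash
python3 -m creep '[[[0,-0.005,0.15,0,0],[0,0,0.15,0,0],[0,0,0.15,0,0],[0,0,0.15,0,0],[0,0,0.07,0,0],[0,0,0.04,0,0],[0,0,0.03,0,0],[0,0,0,0,0]]]'; python3 -m creep '[[[0,0,0.01,0,0],[0,0,0.01,0,0],[0,0,0,0,0],[0,0,0,0,0]]]';  python3 - <<'E'
from h import *
S=shot("scene");T=shot("top");print(wristpose()[1],telemetry.get_obs()["force"])
for q,z in(("brush",.11),("bristle_tip",.035)):
  for n,i in(("s",S),("t",T)): print(q,n,[(np.round(d["uv"],1).tolist(),round(d["confidence"],2),atz(i,d["uv"],z).round(3).tolist()) for d in nets.landmark_of(i,q)][:3])
E
```

```text
clock: 29.17
tool_pos: [0.5342, 0.1846, 0.3061]
orientation: [180.0, 0.0, -13.7]
force: [0.2, -1.9, -0.9]
opening: 0.0174
gripper_force: 30.0
clock: 29.5
tool_pos: [0.5343, 0.1847, 0.3035]
orientation: [-179.9, -0.1, -13.8]
force: [0.6, -1.0, 1.5]
opening: 0.017
gripper_force: 30.0
[0.53425787 0.18467461 0.30325272] [-0.18712114 -1.08413733  1.50737006]
brush s [([306.5, 224.5], 0.93, [0.575, 0.176, 0.11]), ([468.9, 232.2], 0.61, [0.57, 0.565, 0.11])]
brush t [([177.8, 233.6], 0.55, [0.449, 0.589, 0.11])]
bristle_tip s [([287.4, 285.0], 0.65, [0.703, 0.143, 0.035]), ([236.2, 259.6], 0.59, [0.637, 0.005, 0.035])]
bristle_tip t [([432.6, 156.3], 0.72, [0.609, -0.198, 0.035]), ([144.8, 219.8], 0.62, [0.517, 0.707, 0.035])]
```

```bash
python3 -m creep '[[[0,0,0.01,0,0],[0,0,0,0,0],[0,0,0,0,0]]]'; python3 -m creep '[[[0,0,0.007,0,0],[0,0,0,0,0],[0,0,0,0,0]]]'
```

```text
clock: 30.05
tool_pos: [0.5343, 0.1843, 0.3012]
orientation: [180.0, -0.1, -13.7]
force: [-0.2, -4.3, 6.6]
opening: 0.0174
gripper_force: 30.0
clock: 30.3
tool_pos: [0.5344, 0.1839, 0.3004]
orientation: [180.0, -0.1, -13.7]
force: [-0.7, -6.5, 11.1]
opening: 0.0172
gripper_force: 30.0
```

```bash
python3 -m creep '[[[0,0.006,-0.006,0,0],[0,0,0,0,0],[0,0,0,0,0.25],[0,0,0,0,0.3],[0,0,0,0,0.4],[0,0,0,0,0.6]]]'; python3 -m creep '[[[0,0,0,0,1],[0,0,0,0,1],[0,0,0,0,1],[0,0,0,0,1],[0,0,0,0,1],[0,0,0,0,1],[0,0,0,0,1],[0,0,0,0,1]]]'; python3 - <<'E'
from h import *
s=shot("wrist");S=shot("scene");p0=[.574,.172,.11,-14,30];print(wristpose()[1],telemetry.get_obs()["force"])
v=[(S,orange(S,pts(p0)(HANDLE),20))];print(fit(v,p0,[0,1,3]),fit(v,p0,[0,1,2,3,4]))
for q,z in(("brush",.11),("bristle_tip",.035),("rest",0)):
  for n,i in(("s",S),("w",s)): print(q,n,[(np.round(d["uv"],1).tolist(),round(d["confidence"],2),atz(i,d["uv"],z).round(3).tolist()) for d in nets.landmark_of(i,q)][:2])
E
```

```text
clock: 30.8
tool_pos: [0.5334, 0.1836, 0.2998]
orientation: [180.0, 0.1, -13.8]
force: [-1.0, -1.0, 0.1]
opening: 0.0345
gripper_force: 0.0
clock: 31.47
tool_pos: [0.5337, 0.1834, 0.3003]
orientation: [180.0, -0.0, -13.8]
force: [0.1, 0.7, 0.9]
opening: 0.0855
gripper_force: 0.0
[0.53369712 0.18341823 0.30028324] [-1.14554988  0.10351477  0.15985769]
(array([  0.58 ,   0.172,   0.11 , -14.   ,  30.   ]), np.float64(0.3696581196581197)) (array([  0.57962735,   0.17203492,   0.11023071, -14.06465251,
        29.37247063]), np.float64(0.36285097192224625))
brush s [([470.7, 230.0], 0.98, [0.562, 0.57, 0.11]), ([307.2, 225.8], 0.57, [0.579, 0.178, 0.11])]
brush w [([323.0, 168.5], 0.61, [0.57, 0.172, 0.11]), ([486.2, 73.9], 0.5, [0.605, 0.063, 0.11])]
bristle_tip s [([289.3, 286.0], 0.81, [0.705, 0.147, 0.035]), ([519.2, 244.8], 0.72, [0.532, 0.713, 0.035])]
bristle_tip w [([7.2, 278.6], 0.47, [0.526, 0.677, 0.035])]
rest s [([305.6, 254.7], 0.82, [0.578, 0.171, 0.0]), ([371.1, 166.2], 0.72, [0.192, 0.343, 0.0])]
rest w [([488.7, 74.8], 0.62, [0.609, -0.007, 0.0]), ([615.6, 58.1], 0.46, [0.618, -0.234, 0.0])]
```

```bash
python3 -m creep '[[[0,0,-0.05,0,1],[0,0,-0.15,0,1],[0,0,-0.2,0,1],[-0.08,0,-0.12,0,1],[0,0,0,0,1],[0,0,0,0,1]]]'; python3 - <<'E'
from h import *
s=shot("wrist");S=shot("scene");T=shot("top");p0=[.574,.172,.11,-14,30];print(wristpose()[1])
v=[(s,orange(s,pts(p0)(HANDLE),20))];print(fit(v,p0,[0,1,3]),fit(v,p0,[0,1,2,3,4]))
for q,z in(("brush",.11),("bristle_tip",.035),("padlock",0),("lock_cylinder",0),("oil_bottle",0)):
  for n,i in(("s",S),("w",s)): print(q,n,[(np.round(d["uv"],1).tolist(),round(d["confidence"],2),atz(i,d["uv"],z).round(3).tolist()) for d in nets.landmark_of(i,q)][:2])
# vs initial scene picture around brush
A=cv2.imread("pics/scene0.png")[...,::-1].astype(int);B=S["frame"].astype(int);D=np.abs(A-B).max(2)>60
print("changed px brush",D[180:300,275:335].sum(),"bystanders",D[200:300,195:255].sum(), "cup",D[200:270,130:190].sum())
def o(f): 
    k=cv2.inRange(cv2.cvtColor(f.astype(np.uint8),cv2.COLOR_RGB2HSV),(5,170,110),(19,255,255))[180:300,275:335]; r,c=np.nonzero(k); return r.min()+180,r.max()+180,c.mean()+275,len(r)
print(o(A),o(B))
E
```

```text
clock: 32.37
tool_pos: [0.5179, 0.1874, 0.4071]
orientation: [-179.8, -0.2, -13.7]
force: [-0.0, -0.1, -1.3]
opening: 0.0877
gripper_force: 0.0
[0.51795006 0.18706465 0.40371117]
(array([  0.57257796,   0.1719502 ,   0.11      , -14.50147554,
        30.        ]), np.float64(0.3701791679319769)) (array([  0.56789962,   0.1732971 ,   0.09620953, -14.07141443,
        35.28434298]), np.float64(0.33793103448275863))
brush s [([305.9, 224.5], 0.62, [0.575, 0.175, 0.11]), ([238.8, 257.1], 0.61, [0.69, 0.033, 0.11])]
brush w [([323.4, 128.2], 0.87, [0.575, 0.171, 0.11]), ([445.2, 2.5], 0.42, [0.672, 0.028, 0.11])]
bristle_tip s [([519.1, 244.6], 0.63, [0.531, 0.713, 0.035]), ([287.5, 286.0], 0.53, [0.706, 0.143, 0.035])]
bristle_tip w [([321.6, 16.2], 0.84, [0.702, 0.142, 0.035])]
padlock s [([238.1, 223.8], 0.85, [0.482, -0.03, 0.0])]
padlock w [([475.2, 164.5], 0.73, [0.482, -0.021, 0.0])]
lock_cylinder s [([235.3, 262.3], 0.8, [0.618, -0.006, 0.0])]
lock_cylinder w []
oil_bottle s [([221.3, 288.2], 0.85, [0.7, -0.022, 0.0]), ([237.8, 259.0], 0.52, [0.607, -0.002, 0.0])]
oil_bottle w [([444.6, 3.1], 0.89, [0.707, -0.027, 0.0])]
changed px brush 1207 bystanders 0 cup 0
(np.int64(191), np.int64(241), np.float64(308.0857142857143), 35) (np.int64(188), np.int64(239), np.float64(308.23275862068965), 348)
```

```bash
python3 -c "
from plant import workorder;print(workorder.close_job())"
```

```text
the job is handed in; nothing more can be done
None
```

I scrubbed the cup with five presses of about 10–11 mm, judged from the wrist force, drawing the brush back to the mouth after each. It is back in both forks of its rest, bristles down the slope; the padlock, lock cylinder and oil bottle were not moved, and I handed in at about 32 s.

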